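# Weigh the tea tin on the pantry scale

### The job

Push the square tea tin across the scale's plate, keeping it upright, until it stands square and flush against both guard rails in their corner. Only then enter the weighing on the console, pressing keys fully down one at a time and letting each come back up: first the round key, then the square key, then the long bar key. Do not press the plus-shaped erase key, leave the tin home in the corner, and leave the can, mug and jar where they stand.

Things in the scene. Friction and masses are not known exactly. Their poses are not given: they have to be found in the camera images.
- scale: Fixed pantry scale: steel plate 236 x 236 mm, top 24 mm above the counter. Two dark steel guard rails, 10 mm thick and 34 mm above the plate, run along its +x (far) and +y (left) edges and meet in a corner; inner faces at x = +105 and y = +105 mm. The -x and -y edges are open. Origin: under the plate's centre at counter level; x to the far rail, y to the left rail, z up.
- guard_corner (a point): the inside corner where the two guard rails meet, at the level of the plate's top; same axes as the scale
- tea_tin: Square blue tea tin, 80 x 80 mm and 94 mm tall, 0.2 to 0.4 kg, standing loose on the plate. Origin: centre of its underside; x and y square to its sides, z up. Standing home in the corner its origin is 65 mm from the scale's origin in both x and y.
- console: Fixed white key console, 185 x 150 mm, 24 mm high, grey display along its far (+x) edge, four black keys in a 2 x 2 block, 64 mm apart, each on a 54 mm aluminium square 10 mm high; any key may be in any place. A cap rises 10 mm above its square. Origin: at counter level under the middle of the four keys; x away from the robot, z up.
- key_round (a joint): the round key's travel: 0 = up, 0.006 m = fully down (spring-loaded, about 1.5 N to start, 5 N fully down)
- key_round_top (a point): round key, 28 mm across; this point is the middle of its top face, about 44 mm above the counter when up
- key_square (a joint): the square key's travel: 0 = up, 0.006 m = fully down (spring-loaded, about 1.5 N to start, 5 N fully down)
- key_square_top (a point): square key, 24 x 24 mm; this point is the middle of its top face, about 44 mm above the counter when up
- key_bar (a joint): the bar key's travel: 0 = up, 0.006 m = fully down (spring-loaded, about 1.5 N to start, 5 N fully down)
- key_bar_top (a point): long bar key, 14 x 42 mm; this point is the middle of its top face, about 44 mm above the counter when up
- key_plus (a joint): the plus key's travel: 0 = up, 0.006 m = fully down (spring-loaded, about 1.5 N to start, 5 N fully down)
- key_plus_top (a point): plus-shaped key (erase), 34 x 34 mm over its 10 mm wide arms; this point is the middle of its top face, about 44 mm above the counter when up
- coffee_can: closed coffee can with a paper band, 84 mm across, 120 mm tall, loose on the counter; origin: centre of underside
- mug: white mug, 80 mm across, 90 mm tall, loose on the counter; origin: centre of underside
- jar: small amber jar with a dark lid, 60 mm across, 80 mm tall, loose on the counter; origin: centre of underside
Things that resemble listed ones, but are neither listed nor needed, are in the scene too. Leave any red look-alike of the jar alone. Leave any red look-alike of the coffee_can alone.

How it is judged:
On the way, in this order (a step that is already met when the one before it is completed fails the run):
1. the tin stands square and flush in the corner of the guard rails, with no key pressed (x of tea_tin in the frame of scale above 0.061 m and y of tea_tin in the frame of scale above 0.061 m and z of tea_tin in the frame of scale below 0.03 m and angle between tea_tin's own z axis and vertical below 0.06 rad and (angle between the x axis of tea_tin and the x axis of scale, either way round below 0.06 rad or angle between the x axis of tea_tin and the y axis of scale, either way round below 0.06 rad) and value of joint each of key_round, key_square, key_bar, key_plus below 0.0015 m), for 0.2 s.
2. the round key is pressed fully down alone, the tin home (value of joint key_round above 0.0045 m and value of joint each of key_square, key_bar, key_plus below 0.0015 m and x of tea_tin in the frame of scale above 0.061 m and y of tea_tin in the frame of scale above 0.061 m and z of tea_tin in the frame of scale below 0.03 m and angle between tea_tin's own z axis and vertical below 0.06 rad and (angle between the x axis of tea_tin and the x axis of scale, either way round below 0.06 rad or angle between the x axis of tea_tin and the y axis of scale, either way round below 0.06 rad)), for 0.05 s.
3. then the square key, alone, the tin home (value of joint key_square above 0.0045 m and value of joint each of key_round, key_bar, key_plus below 0.0015 m and x of tea_tin in the frame of scale above 0.061 m and y of tea_tin in the frame of scale above 0.061 m and z of tea_tin in the frame of scale below 0.03 m and angle between tea_tin's own z axis and vertical below 0.06 rad and (angle between the x axis of tea_tin and the x axis of scale, either way round below 0.06 rad or angle between the x axis of tea_tin and the y axis of scale, either way round below 0.06 rad)), for 0.05 s.
4. then the long bar key, alone, the tin home (value of joint key_bar above 0.0045 m and value of joint each of key_round, key_square, key_plus below 0.0015 m and x of tea_tin in the frame of scale above 0.061 m and y of tea_tin in the frame of scale above 0.061 m and z of tea_tin in the frame of scale below 0.03 m and angle between tea_tin's own z axis and vertical below 0.06 rad and (angle between the x axis of tea_tin and the x axis of scale, either way round below 0.06 rad or angle between the x axis of tea_tin and the y axis of scale, either way round below 0.06 rad)), for 0.05 s.
At the end, for the whole second after the job is handed in: The tin stands upright and at rest on the plate, square to the rails within 0.06 rad, its middle within 4 mm of its flush place against both rails; all four keys are up; can, mug and jar stand within 30 mm of where they were (all of step 1 and linear speed of tea_tin below 0.01 m/s and distance of each of coffee_can, mug, jar from where it was at the start of the episode below 0.03 m and angle between each of coffee_can, mug, jar's own z axis and vertical below 0.2 rad); the robot touches nothing.
It fails at once if the plus-shaped key is pressed (3 mm or more) (value of joint key_plus above 0.003 m).
It fails at once if two keys are down together (value of joint each of key_round, key_square above 0.003 m or value of joint each of key_round, key_bar above 0.003 m or value of joint each of key_round, key_plus above 0.003 m or value of joint each of key_square, key_bar above 0.003 m or value of joint each of key_square, key_plus above 0.003 m or value of joint each of key_bar, key_plus above 0.003 m).
It fails at once if a key is pressed while the tin is not home in the corner (value of joint any of key_round, key_square, key_bar, key_plus above 0.003 m and (x of tea_tin in the frame of scale below 0.057 m or y of tea_tin in the frame of scale below 0.057 m)).
It fails at once if the tin is tipped (angle between tea_tin's own z axis and vertical above 0.35 rad).
It fails at once if the can, mug or jar is moved or knocked over (distance of any of coffee_can, mug, jar from where it was at the start of the episode above 0.03 m or angle between any of coffee_can, mug, jar's own z axis and vertical above 0.4 rad).
It also fails if it takes over 64 s, if anything falls off the work surface, if the arm or the gripper's body presses on something with over 40 N, if the wrist force passes 120 N, or if a joint passes its speed limit or range.

### The arm

A 6-joint arm with a two-finger parallel gripper is mounted at the origin on the work surface. World frame = base frame: x ahead of the robot, y to its left, z up, the work surface at z = 0. Lengths are in m, angles in rad, forces in N, time in s.
With the tool pointing down it reaches from about 0.35 to 0.975 m from the base axis. Payload 4.9 kg.
Tool frame: the origin (TCP) lies midway between the tips of the shut fingers; the grasp point (between the pads) lies 19 mm behind it (ctrl.hold_point_z is the distance from the TCP to the grasp point, in m); z points along the fingers, y is the line along which they close (so a half turn about z gives the same grasp; the last joint's range is limited). The gripper opens to 85 mm and grips with 20 to 120 N. Pads are 22 mm wide; open, the fingers measure 114 mm over their backs; the gripper's body (76 mm by 85 mm) begins 54 mm behind the grasp point. The pads swing forward as they close: fully open they stand 13 mm farther back than shut.
Start: joints at [-1.296, 0.053, 1.613, -0, 1.476, -0.119], TCP at [0.24, -0.577, 0.231] pointing down, gripper open.
Joint ranges: [-3.01, 3.01], [-1.01, 2.22], [0.06, 2.58], [-1.02, 4.17], [0.09, 2.62], [-3.14, 3.14]. Speed limits (rad/s): [2.57, 2.57, 3.14, 3.14, 3.14, 3.14].

### API

Orientations are given as a rotation vector (axis times angle).
In Python, from station import status, viewer, finish_job, ctrl gives the robot as it stands.
- The arm moves only by the shell command python3 -m jog 'ROWS' [FORCE]. ROWS is JSON, a list of rows, each a list of 7 numbers: the turn, a rotation vector about the tool's x, y, z each as a share of 5 degrees, from -1 to 1, then the shift along the tool's x, y, z each as a share of 30 mm, from -1 to 1, then the opening, from -1 (shut) to 1 (fully open). A call has 1 to 5 rows; each row shifts and turns the commanded pose from where the row before left it, along the tool's axes as they then stand; what a row does not reach is not made up. A row lasts 1/8 s, in which the tool goes at most 62.5 mm and 10.7 degrees, less where a joint would pass 70% of its speed; a pose out of reach is approached as far as the arm can. A call with a number of a shift or a turn outside -1 to 1 is refused whole. A call with a gripper value outside its range is refused whole. The fingers move at their own pace and stop on an object; FORCE is the grip in N (left out, the last holds). Time passes only in rows, so rows that do not move let the fingers close. It gives the time, the measured TCP pose, the force, the opening and the grip force at its end, in the units of the state.
- status.get_obs(): the state, without advancing time (a new reading comes with each control period).
- viewer.get_image(name): name is "scene" or "top"; returns a dict with "img" (480x640x3 uint8, red, green, blue), "fovy" (degrees; the focal length in pixels is half the picture's height over the tangent of half this angle, whatever the lens; pixels are square), "cx", "cy" (the principal point, pixels), "rvec" (rotation vector, rad) and "tvec" (3), from world to camera coordinates, as OpenCV has them. Camera axes: x right, y down, z forward; pixel columns grow to the right and rows downward; lengths in m; the calibration is good to about 2 mm. A picture is of the moment at which its call begins. There is no depth.
- finish_job(): hands the job in; it is judged then, once.
The state is a dict: "t": time; "q": joint angles; "dq": joint speeds; "effort": joint torques, N m; "tool_pos": TCP position; "tool_rot": TCP orientation; "contact_force": force on the tool from outside, world axes, zero at the start; "wrist_torque": the same for the moment, N m; "opening": finger opening in m; "grip_force": force on a finger pad.
Only numpy, scipy, OpenCV 4.12 (cv2) and the standard library are available. Lean on these libraries where they do the work, as an engineer would, in place of code of your own. Each camera call takes 0.05 s, during which the arm holds its last target. There are 200 camera calls.

## Working session

There is one attempt and no reset: what is moved stays moved. The work goes in short steps, Python scripts to look and compute and a shell command to move; the robot and the scene stay as the last step left them, time stands still between calls to the robot, and variables do not carry over. Pictures are saved under pics/ and viewed, at most 10 in all, crops included, and the job is handed in when it is done.

```bash
ls; mkdir -p pics; python3 - <<'E'
from station import status, viewer
import cv2,pickle
o=status.get_obs();print(o)
d={}
for n in("scene","top"):
    r=viewer.get_image(n);d[n]=r
    cv2.imwrite(f"pics/{n}0.png",r["img"][:,:,::-1]);print(n,{k:v for k,v in r.items() if k!="img"})
pickle.dump(d,open("v0.pkl","wb"))
E
```

```text
pics
{'t': 0.0, 'q': array([-1.29598636e+00,  5.33911300e-02,  1.61428045e+00,  1.38604759e-05,
        1.47600060e+00, -1.19046681e-01]), 'dq': array([-0.00032092,  0.00172138,  0.00109372,  0.00198974, -0.00069989,
       -0.00248442]), 'effort': array([ 1.62803288e-03, -3.93684518e+01, -3.70173132e+01, -7.60825259e-06,
        7.10872919e-03, -9.52325706e-06]), 'tool_pos': array([ 0.23965375, -0.57655874,  0.23004987]), 'tool_rot': array([-3.07883878e+00, -6.14269689e-01,  2.32384173e-04]), 'contact_force': array([-0.13073387,  0.31012964, -0.1590251 ]), 'wrist_torque': array([ 0.02715551, -0.01136743, -0.01064603]), 'grip_force': 0.0, 'opening': 0.08502948555007045}
scene {'fovy': 54.294571045410805, 'cx': 324.99220961148393, 'cy': 238.57019572937793, 'rvec': array([ 2.36464924,  0.81746449, -0.28946945]), 'tvec': array([-0.48561733, -0.2386384 ,  1.59992943])}
top {'fovy': 57.93750610738487, 'cx': 323.7166791109477, 'cy': 238.85426203500782, 'rvec': array([ 2.17553355, -2.04129821,  0.20966563]), 'tvec': array([-0.02585625,  0.60188863,  1.13285951])}
```

View pics/scene0.png

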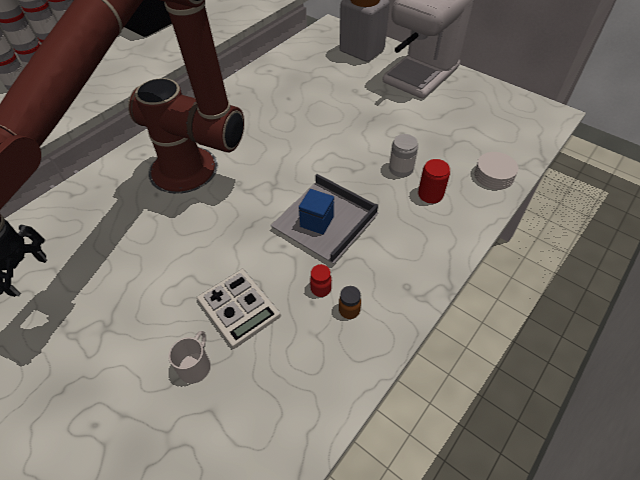

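View pics/top0.png

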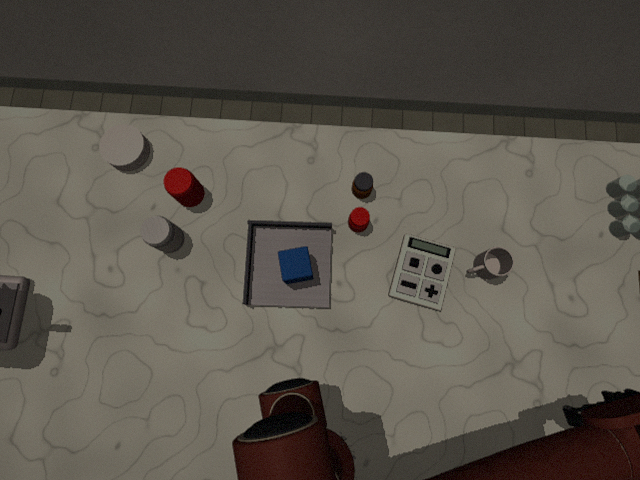

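The top view has the plate at about (290,265) with its rails at the top and left edges. The blue tin is near (295,265). The console at (422,272) has square (414,262), round (436,269), bar (409,285) and plus (432,292). The can is at (160,233), the jar at (363,184) and the mug at (495,264). Next I'll zoom in to pick exact corners.

```bash
python3 - <<'E'
import pickle,cv2,numpy as np
d=pickle.load(open("v0.pkl","rb"))
a=d["top"]["img"][215:320,235:470,::-1]; b=d["scene"]["img"][165:355,190:390,::-1]
g=lambda i:np.clip(255*(i/255.)**.6,0,255).astype(np.uint8)
A=cv2.resize(g(a),None,fx=3.4,fy=3.4,interpolation=cv2.INTER_CUBIC)
cv2.imwrite("pics/ta.png",A)
B=cv2.resize(g(b),None,fx=3.1,fy=3.1,interpolation=cv2.INTER_CUBIC)
cv2.imwrite("pics/sb.png",B)
E
```

```text
(no output)
```

View pics/ta.png

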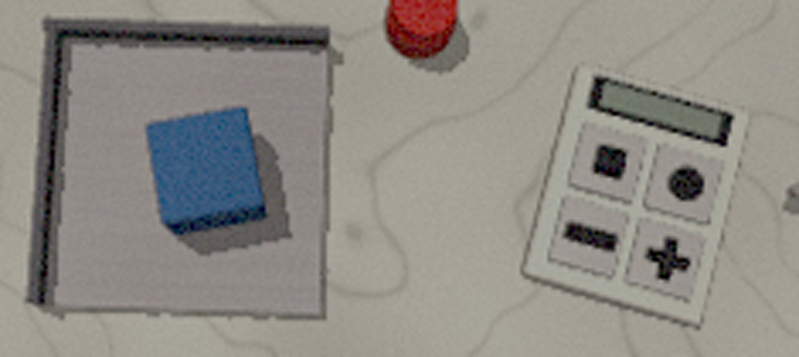

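View pics/sb.png

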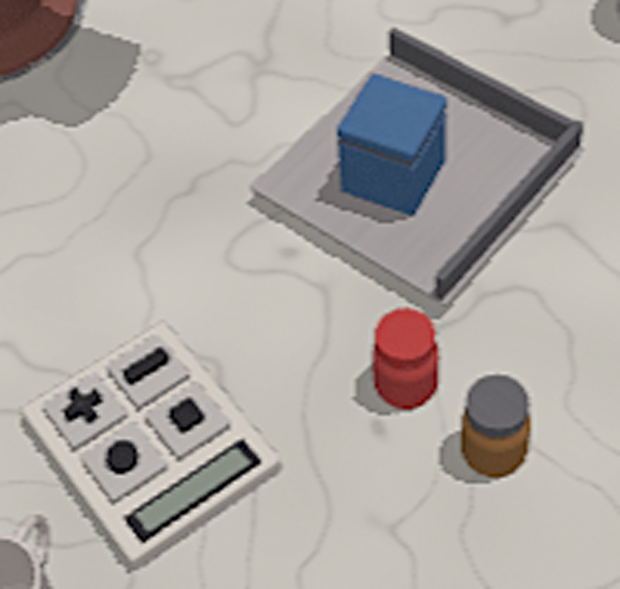

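Scene view: the tin's lid top is at crop (338–446, 74–155). The keys are plus (82,405), bar (146,364), square (186,414) and round (121,456). Next I'll fit poses from the picked points in both views.

```bash
cat > h.py <<'E'
import pickle,cv2,numpy as np
from scipy.optimize import least_squares
from scipy.spatial.transform import Rotation as R
def K(r):
    f=240/np.tan(np.radians(r["fovy"]/2)); return np.array([[f,0,r["cx"]],[0,f,r["cy"]],[0,0,1]])
def proj(r,P): return cv2.projectPoints(np.array(P,float).reshape(-1,3),r["rvec"],r["tvec"],K(r),None)[0].reshape(-1,2)
def tri(d,a,b):
    M=lambda r:K(r)@np.c_[cv2.Rodrigues(r["rvec"])[0],r["tvec"]]
    X=cv2.triangulatePoints(M(d["top"]),M(d["scene"]),np.array(a,float).T,np.array(b,float).T); return (X[:3]/X[3]).T
T=lambda p:(np.array(p,float)+.5)/3.4-.5+[235,215]
S=lambda p:(np.array(p,float)+.5)/3.1-.5+[190,165]
def body(x,P): c,s=np.cos(x[2]),np.sin(x[2]); P=np.array(P,float); return np.c_[x[0]+c*P[:,0]-s*P[:,1],x[1]+s*P[:,0]+c*P[:,1],P[:,2]]
def fit(d,obs,x0):  # obs: {view:(points,pixels)}
    f=lambda x:np.concatenate([(proj(d[v],body(x,P))-px).ravel() for v,(P,px) in obs.items()])
    s=least_squares(f,x0,loss="soft_l1"); return s.x,np.round(f(s.x).reshape(-1,2),1)
E
python3 - <<'E'
from h import *
np.set_printoptions(precision=4,suppress=True)
d=pickle.load(open("v0.pkl","rb"))
kt=T([(610,162),(686,184),(591,236),(668,259)]);ks=S([(186,414),(121,456),(146,364),(82,405)])
k=tri(d,kt,ks);print("keys sq,rd,bar,plus",k)
q=.032
P=[(q,q,.043),(q,-q,.043),(-q,q,.043),(-q,-q,.043)]
x,r=fit(d,{"top":(P,kt),"scene":(P,ks)},[.6,-.3,0]);print("console",x,r.tolist());print(body(x,P))
tt=T([(147,125),(245,108),(266,208),(167,223)]);ts=S([(446,97),(408,155),(338,128),(376,74)])
print("tin tri",tri(d,tt,ts))
h=.04;P=[(h,h,.118),(h,-h,.118),(-h,-h,.118),(-h,h,.118)]
x,r=fit(d,{"top":(P,tt),"scene":(P,ts)},[.55,.05,0.1]);print("tin",x,r.tolist());tin=x
Pt=[(.115,.115,.058),(-.118,-.118,.024)];Ps=[(.115,.115,.058),(-.118,-.118,.024)]
print("rail corner/plate corner tri",tri(d,T([(45,20),(325,317)]),S([(581,123),(250,190)])))
x,r=fit(d,{"top":(Pt,T([(45,20),(325,317)])),"scene":(Ps,S([(581,123),(250,190)]))},[.55,.05,0]);print("scale",x,r.tolist())
c,s=np.cos(x[2]),np.sin(x[2]);dd=tin[:2]-x[:2];print("tin in scale",c*dd[0]+s*dd[1],-s*dd[0]+c*dd[1],tin[2]-x[2])
E
```

```text
keys sq,rd,bar,plus [[ 0.5564 -0.2423  0.0391]
 [ 0.542  -0.3049  0.0389]
 [ 0.4947 -0.2279  0.0409]
 [ 0.4801 -0.2908  0.0393]]
console [ 0.5188 -0.2666 -0.2271] [[0.5, -0.4], [0.6, -0.3], [0.4, -0.0], [0.4, -0.1], [0.1, -0.5], [0.2, -0.6], [0.0, -0.4], [0.1, -0.8]]
[[ 0.5572 -0.2426  0.043 ]
 [ 0.5428 -0.3049  0.043 ]
 [ 0.4949 -0.2282  0.043 ]
 [ 0.4805 -0.2905  0.043 ]]
tin tri [[0.5497 0.1288 0.1166]
 [0.5666 0.0531 0.1154]
 [0.4935 0.0353 0.1161]
 [0.4775 0.1096 0.1163]]
tin [0.5216 0.081  0.233 ] [[-0.0, -0.6], [1.4, -0.7], [0.2, -0.1], [-1.4, 0.7], [0.6, -0.2], [1.1, 0.1], [-1.7, -0.0], [-1.6, -1.0]]
rail corner/plate corner tri [[ 0.6415  0.2267  0.0577]
 [ 0.4188 -0.016   0.0201]]
scale [0.5319 0.1065 0.046 ] [[0.2, 0.1], [-0.1, -0.7], [0.2, -0.1], [-0.6, -0.5]]
tin in scale -0.011472551129164833 -0.02496247855122631 0.18697779833691708
```

The tin is at (-11, -25) mm in the scale frame, turned +0.19 rad. I'll push +y first with the fingers partly open, to get a broad face that also squares the tin, then push +x. I turn the tool first.

```bash
cat > go.py <<'E'
# usage: go.py xs ys z yaw_scale_deg  -> tool-frame shift (rows of 30 mm) and turn (rows of 5 deg)
import sys
from station import status
from h import *
SC=np.array([.5319,.1065,.046])
def st():
    o=status.get_obs(); M=R.from_rotvec(o["tool_rot"]).as_matrix(); p=o["tool_pos"]
    c,s=np.cos(SC[2]),np.sin(SC[2]); w=p[:2]-SC[:2]
    return o,M,p,np.array([c*w[0]+s*w[1],-s*w[0]+c*w[1]]),np.degrees(np.arctan2(M[1,0],M[0,0])-SC[2])
o,M,p,ps,yaw=st()
a=[float(v) for v in sys.argv[1:]]
t=body(SC,[[a[0],a[1],a[2]]])[0] if len(a)<5 else np.array(a[:3])
print("t %.2f"%o["t"],"scale",ps.round(4),"z %.4f"%p[2],"yaw %.1f"%yaw,"F",o["contact_force"].round(1),"shift/30mm",(M.T@(t-p)/.03).round(2),"turn/5deg %.2f"%((yaw-a[3])/5), "tilt",M[2].round(3))
E
python3 -m jog '[[0,0,-1,0,0,0,-0.06],[0,0,-1,0,0,0,-0.06],[0,0,-1,0,0,0,-0.06],[0,0,-1,0,0,0,-0.06],[0,0,-1,0,0,0,-0.06]]'
python3 go.py -.011 -.105 .2 90
```

```text
t: 0.72
tool_pos: [0.2397, -0.5768, 0.2305]
tool_rot: [-2.872, -1.27, -0.0]
contact_force: [0.1, 0.2, -0.2]
opening: 0.0398
grip_force: 0.0
t 0.72 scale [-0.3233 -0.6691] z 0.2305 yaw 45.1 F [ 0.1  0.2 -0.2] shift/30mm [20.67 -5.9   1.04] turn/5deg -8.98 tilt [ 0.001 -0.001 -1.   ]
```

```bash
python3 -m jog '[[0,0,-1,0,0,0,-0.06],[0,0,-1,0,0,0,-0.06],[0,0,-1,0,0,0,-0.06],[0,0,-1,0,0,0,-0.06],[0,0,-1,0,0,0,-0.06]]' >/dev/null
python3 -m jog '[[0,0,-1,0,0,0,-0.06],[0,0,-1,0,0,0,-0.06],[0,0,-1,0,0,0,-0.06],[0,0,-1,0,0,0,-0.06]]'
python3 go.py -.011 -.105 .2 90
```

```text
t: 1.85
tool_pos: [0.2397, -0.5768, 0.2305]
tool_rot: [-2.167, -2.273, -0.001]
contact_force: [-0.3, 0.4, 0.3]
opening: 0.0402
grip_force: 0.0
t 1.85 scale [-0.3233 -0.6691] z 0.2305 yaw 90.1 F [-0.3  0.4  0.3] shift/30mm [18.79 10.44  1.04] turn/5deg 0.02 tilt [ 0.001 -0.    -1.   ]
```

```bash
python3 -m jog '[[0,0,0,1,0.55,0,-0.06],[0,0,0,1,0.55,0,-0.06],[0,0,0,1,0.55,0,-0.06],[0,0,0,1,0.55,0,-0.06],[0,0,0,1,0.55,0,-0.06]]' >/dev/null
python3 -m jog '[[0,0,0,1,0.55,0,-0.06],[0,0,0,1,0.55,0,-0.06],[0,0,0,1,0.55,0,-0.06],[0,0,0,1,0.55,0,-0.06],[0,0,0,1,0.55,0,-0.06]]' >/dev/null
python3 -m jog '[[0,0,0,1,0.55,0,-0.06],[0,0,0,1,0.55,0,-0.06],[0,0,0,1,0.55,0,-0.06],[0,0,0,1,0.55,0,-0.06],[0,0,0,1,0.55,0,-0.06]]' >/dev/null
python3 -m jog '[[0,0,0,1,0.55,0,-0.06],[0,0,0,1,0.55,0,-0.06],[0,0,0,1,0.55,0,-0.06],[0,0,0,0,0,0,-0.06]]'
python3 go.py -.011 -.105 .054 90
```

```text
t: 4.22
tool_pos: [0.5125, -0.0228, 0.2307]
tool_rot: [-2.167, -2.273, 0.001]
contact_force: [0.7, -0.9, -0.3]
opening: 0.0399
grip_force: 0.0
t 4.22 scale [-0.0253 -0.1283] z 0.2307 yaw 90.1 F [ 0.7 -0.9 -0.3] shift/30mm [0.77 0.49 5.89] turn/5deg 0.02 tilt [ 0.    -0.001 -1.   ]
```

```bash
python3 -m jog '[[0,0,0,0.77,0.49,0.9,-0.06],[0,0,0,0,0,1,-0.06],[0,0,0,0,0,1,-0.06],[0,0,0,0,0,1,-0.06],[0,0,0,0,0,1,-0.06]]' >/dev/null
python3 -m jog '[[0,0,0,0,0,0.98,-0.06],[0,0,0,0,0,0,-0.06]]'
python3 go.py -.011 -.05 .053 90
cat > pic.py <<'E'
import sys
from station import viewer
from h import *
n=sys.argv[1];d={v:viewer.get_image(v) for v in("top","scene")};pickle.dump(d,open(n+".pkl","wb"))
g=lambda i:np.clip(255*(i/255.)**.6,0,255).astype(np.uint8)
z=lambda i,s:cv2.resize(g(i),None,fx=s,fy=s,interpolation=cv2.INTER_CUBIC)
A=z(d["top"]["img"][210:325,235:345,::-1],3.4);B=z(d["scene"]["img"][165:280,265:385,::-1],3.4)
cv2.imwrite(f"pics/{n}.png",np.hstack([A,B]))  # top offset (235,210), scene offset (265,165), second starts at col 374
E
python3 pic.py p1
```

```text
t: 5.1
tool_pos: [0.5232, -0.0011, 0.052]
tool_rot: [-2.169, -2.266, 0.006]
contact_force: [0.1, -0.8, -0.7]
opening: 0.04
grip_force: 0.0
t 5.10 scale [-0.0137 -0.1071] z 0.0520 yaw 89.9 F [ 0.1 -0.8 -0.7] shift/30mm [ 1.9   0.08 -0.03] turn/5deg -0.02 tilt [ 0.001 -0.007 -1.   ]
```

View pics/p1.png

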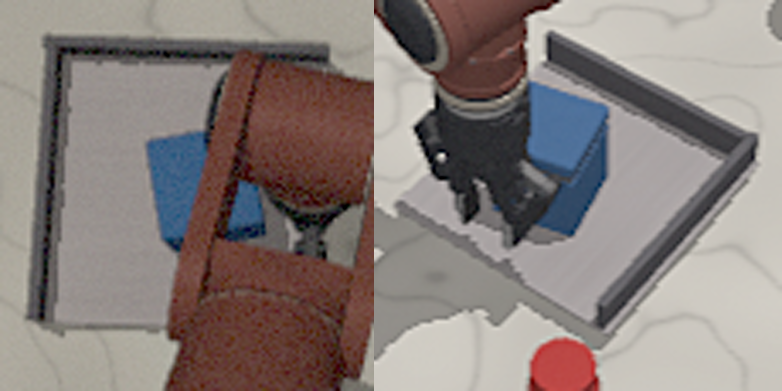

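The fingers stand clear on the tin's -y side, between the tin (right edge about x=265 in the left crop) and the plate's open edge. I start the +y push.

```bash
python3 -m jog '[[0,0,0,0.4,0,0,-0.06],[0,0,0,0.4,0,0,-0.06],[0,0,0,0.3,0,0,-0.06],[0,0,0,0.3,0,0,-0.06],[0,0,0,0.3,0,0,-0.06]]'
python3 -m jog '[[0,0,0,0.3,0,0,-0.06],[0,0,0,0.3,0,0,-0.06],[0,0,0,0.3,0,0,-0.06],[0,0,0,0.3,0,0,-0.06],[0,0,0,0,0,0,-0.06]]'
python3 go.py -.011 -.0 .053 90
```

```text
t: 5.82
tool_pos: [0.5244, 0.0503, 0.0558]
tool_rot: [2.169, 2.27, -0.0]
contact_force: [-1.4, -6.9, 5.6]
opening: 0.0405
grip_force: 0.0
t: 6.45
tool_pos: [0.5235, 0.0864, 0.0563]
tool_rot: [2.169, 2.269, 0.002]
contact_force: [0.7, -4.7, 4.0]
opening: 0.0403
grip_force: 0.0
t 6.45 scale [-0.0093 -0.0197] z 0.0563 yaw 90.0 F [ 0.7 -4.7  4. ] shift/30mm [ 0.66 -0.06  0.11] turn/5deg -0.01 tilt [-0.001  0.003 -1.   ]
```

```bash
python3 pic.py p2
```

```text
(no output)
```

View pics/p2.png

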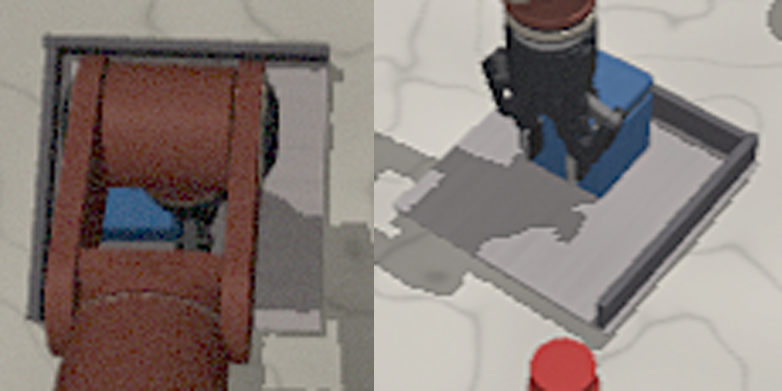

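The tin has squared up against both fingers and is upright, still about 35 mm short of the left rail. I continue the push.

```bash
python3 -m jog '[[0,0,0,0.25,0,0,-0.06],[0,0,0,0.25,0,0,-0.06],[0,0,0,0.25,0,0,-0.06],[0,0,0,0.2,0,0,-0.06],[0,0,0,0,0,0,-0.06]]'
python3 go.py -.011 .014 .053 90
python3 -m jog '[[0,0,0,0.1,0,0,-0.06],[0,0,0,0.1,0,0,-0.06],[0,0,0,0,0,0,-0.06]]'
python3 go.py -.011 .014 .053 90
```

```text
t: 7.18
tool_pos: [0.5219, 0.1147, 0.0559]
tool_rot: [2.17, 2.269, 0.002]
contact_force: [1.3, -5.1, 3.7]
opening: 0.0404
grip_force: 0.0
t 7.17 scale [-0.0096  0.0087] z 0.0559 yaw 89.9 F [ 1.3 -5.1  3.7] shift/30mm [ 0.18 -0.05  0.1 ] turn/5deg -0.01 tilt [-0.001  0.002 -1.   ]
t: 7.55
tool_pos: [0.5216, 0.1175, 0.0566]
tool_rot: [2.168, 2.266, -0.006]
contact_force: [-3.2, -17.3, 11.6]
opening: 0.0399
grip_force: 0.0
t 7.55 scale [-0.0098  0.0115] z 0.0566 yaw 89.9 F [ -3.2 -17.3  11.6] shift/30mm [ 0.08 -0.04  0.12] turn/5deg -0.02 tilt [-0.007  0.001 -1.   ]
```

Force rises to 17 N, so the tin is against the left rail. I back off, lift, turn to yaw 0 and go round to the near side.

```bash
python3 -m jog '[[0,0,0,-0.5,0,0,-0.06],[0,0,0,-1,0,0,-0.06],[0,0,0,-1,0,0,-0.06],[0,0,0,0,0,-1,-0.06],[0,0,0,0,0,-1,-0.06]]' >/dev/null
python3 -m jog '[[0,0,0,0,0,-1,-0.06],[0,0,0,0,0,-1,-0.06],[0,0,1,0,0,-1,-0.06],[0,0,1,0,0,0,-0.06],[0,0,1,0,0,0,-0.06]]' >/dev/null
python3 -m jog '[[0,0,1,0,0,0,-0.06],[0,0,1,0,0,0,-0.06],[0,0,1,0,0,0,-0.06],[0,0,1,0,0,0,-0.06],[0,0,1,0,0,0,-0.06]]' >/dev/null
python3 -m jog '[[0,0,1,0,0,0,-0.06],[0,0,1,0,0,0,-0.06],[0,0,1,0,0,0,-0.06],[0,0,1,0,0,0,-0.06],[0,0,1,0,0,0,-0.06]]' >/dev/null
python3 -m jog '[[0,0,1,0,0,0,-0.06],[0,0,1,0,0,0,-0.06],[0,0,1,0,0,0,-0.06],[0,0,1,0,0,0,-0.06],[0,0,1,0,0,0,-0.06]]'
python3 go.py -.1 .060 .2 0
```

```text
t: 10.68
tool_pos: [0.5232, 0.0463, 0.2036]
tool_rot: [-3.139, -0.066, 0.003]
contact_force: [0.2, 0.0, 1.3]
opening: 0.04
grip_force: 0.0
t 10.68 scale [-0.0114 -0.0597] z 0.2036 yaw -0.2 F [0.2 0.  1.3] shift/30mm [-2.97 -3.98  0.13] turn/5deg -0.05 tilt [-0.002 -0.002 -1.   ]
```

```bash
python3 -m jog '[[0,0,0,-0.74,-1,0,-0.06],[0,0,0,-0.74,-1,0,-0.06],[0,0,0,-0.74,-1,0,-0.06],[0,0,0,-0.74,-1,0,-0.06],[0,0,0,0,0,0,-0.06]]' >/dev/null
python3 pic.py p3; python3 go.py -.1 .060 .053 0
```

```text
t 11.40 scale [-0.0998  0.06  ] z 0.2042 yaw -0.0 F [ 0.1 -0.1  0.3] shift/30mm [-0.    0.    5.04] turn/5deg -0.00 tilt [-0.001 -0.    -1.   ]
```

View pics/p3.png

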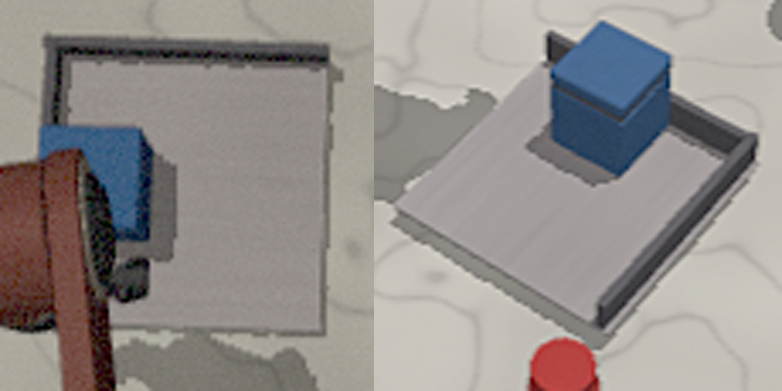

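The tin is now parallel to the left rail and flush with it (right crop, top face (552–670, 20–113)). I descend behind it and push +x.

```bash
python3 -m jog '[[0,0,0,0,0,1,-0.06],[0,0,0,0,0,1,-0.06],[0,0,0,0,0,1,-0.06],[0,0,0,0,0,1,-0.06],[0,0,0,0,0,1,-0.06]]' >/dev/null
python3 -m jog '[[0,0,0,0.4,0,0,-0.06],[0,0,0,0.4,0,0,-0.06],[0,0,0,0.4,0,0,-0.06],[0,0,0,0.3,0,0,-0.06],[0,0,0,0.3,0,0,-0.06]]'
python3 go.py .014 .060 .055 0
python3 -m jog '[[0,0,0,0.3,0,0,-0.06],[0,0,0,0.3,0,0,-0.06],[0,0,0,0.3,0,0,-0.06],[0,0,0,0.3,0,0,-0.06],[0,0,0,0,0,0,-0.06]]'
python3 go.py .014 .060 .055 0
```

```text
t: 12.65
tool_pos: [0.4839, 0.1641, 0.0562]
tool_rot: [3.14, 0.07, -0.004]
contact_force: [-9.4, -2.2, 10.0]
opening: 0.04
grip_force: 0.0
t 12.65 scale [-0.0453  0.0597] z 0.0562 yaw -0.1 F [-9.4 -2.2 10. ] shift/30mm [ 1.98 -0.01  0.03] turn/5deg -0.01 tilt [-0.002  0.    -1.   ]
t: 13.28
tool_pos: [0.5207, 0.1658, 0.0563]
tool_rot: [3.141, 0.07, 0.0]
contact_force: [-4.9, 0.0, 3.9]
opening: 0.0403
grip_force: 0.0
t 13.28 scale [-0.0084  0.0597] z 0.0563 yaw -0.1 F [-4.9  0.   3.9] shift/30mm [ 0.75 -0.01  0.04] turn/5deg -0.02 tilt [ 0.  0. -1.]
```

```bash
python3 -m jog '[[0,0,0,0.25,0,0,-0.06],[0,0,0,0.25,0,0,-0.06],[0,0,0,0.1,0,0,-0.06],[0,0,0,0,0,0,-0.06]]'
python3 go.py .014 .060 .055 0
python3 -m jog '[[0,0,0,0.1,0,0,-0.06],[0,0,0,0,0,0,-0.06]]'
python3 go.py .014 .060 .055 0
```

```text
t: 13.78
tool_pos: [0.5379, 0.1664, 0.0567]
tool_rot: [3.14, 0.07, -0.003]
contact_force: [-9.2, -2.2, 9.7]
opening: 0.0404
grip_force: 0.0
t 13.78 scale [0.0088 0.0595] z 0.0567 yaw -0.1 F [-9.2 -2.2  9.7] shift/30mm [ 0.17 -0.02  0.06] turn/5deg -0.01 tilt [-0.002  0.001 -1.   ]
t: 14.02
tool_pos: [0.5407, 0.1665, 0.0567]
tool_rot: [3.14, 0.07, -0.003]
contact_force: [-9.5, -2.5, 10.1]
opening: 0.0401
grip_force: 0.0
t 14.03 scale [0.0116 0.0595] z 0.0567 yaw -0.1 F [-9.5 -2.5 10.1] shift/30mm [ 0.08 -0.02  0.06] turn/5deg -0.01 tilt [-0.002  0.001 -1.   ]
```

```bash
python3 -m jog '[[0,0,0,0.1,0,0,-0.06],[0,0,0,0,0,0,-0.06]]'
python3 -m jog '[[0,0,0,0.06,0,0,-0.06],[0,0,0,0,0,0,-0.06]]'
python3 go.py .014 .060 .055 0
```

```text
t: 14.28
tool_pos: [0.5431, 0.1666, 0.0568]
tool_rot: [3.14, 0.07, -0.006]
contact_force: [-12.7, -3.9, 12.8]
opening: 0.0402
grip_force: 0.0
t: 14.52
tool_pos: [0.5432, 0.1666, 0.057]
tool_rot: [3.139, 0.07, -0.013]
contact_force: [-21.7, -4.2, 19.7]
opening: 0.0405
grip_force: 0.0
t 14.53 scale [0.014  0.0595] z 0.0570 yaw -0.1 F [-21.7  -4.2  19.7] shift/30mm [-0.   -0.02  0.07] turn/5deg -0.01 tilt [-0.008  0.001 -1.   ]
```

There's a hard stop at 22 N with the tool exactly at the expected flush position. I retreat, lift, shut the fingers, head for the console, and check the tin.

```bash
python3 -m jog '[[0,0,0,-0.2,0,0,-0.06],[0,0,0,-0.8,0,0,-0.06],[0,0,0,-1,0,0,-0.06],[0,0,0,0,0,-1,-0.06],[0,0,0,0,0,-1,-0.06]]' >/dev/null
python3 -m jog '[[0,0,0,0,0,-1,-0.06],[0,0,0,0,0,-1,-0.06],[0,0,0,0,1,-1,-1],[0,0,0,0,1,0,-1],[0,0,0,0,1,0,-1]]' 40 >/dev/null
python3 -m jog '[[0,0,0,0,1,0,-1],[0,0,0,0,1,0,-1],[0,0,0,0,1,0,-1],[0,0,0,0,1,0,-1],[0,0,0,0,1,0,-1]]' >/dev/null
python3 -m jog '[[0,0,0,0,1,0,-1],[0,0,0,0,1,0,-1],[0,0,0,0,1,0,-1],[0,0,0,0,1,0,-1],[0,0,0,0,0,0,-1]]'
python3 pic.py p4; python3 go.py .5428 -.3049 .2 0 1
```

```text
t: 17.02
tool_pos: [0.5022, -0.1973, 0.2055]
tool_rot: [3.14, 0.066, 0.002]
contact_force: [0.2, 0.8, 0.7]
opening: -0.0002
grip_force: 0.0
t 17.12 scale [-0.0438 -0.3002] z 0.2052 yaw -0.1 F [-0.  -0.7  0.2] shift/30mm [1.2  3.71 0.17] turn/5deg -0.02 tilt [ 0.001 -0.    -1.   ]
```

View pics/p4.png

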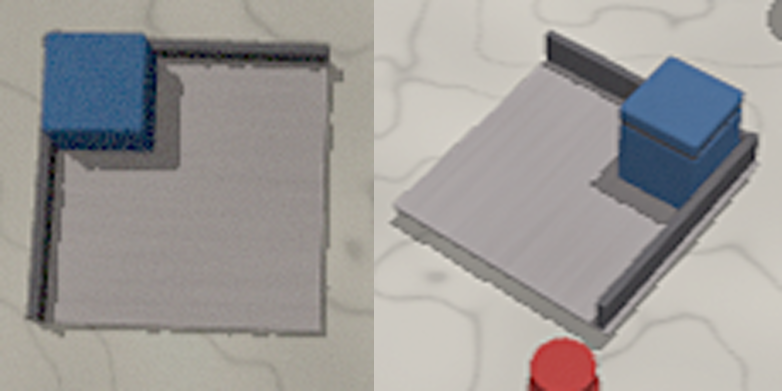

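The tin looks square in the corner; the top-view face spans about (44–155, 33–133). I'll check it numerically against the scale fit.

```bash
python3 - <<'E'
from h import *
np.set_printoptions(precision=4,suppress=True)
d=pickle.load(open("p4.pkl","rb"))
sx=np.array([.5319,.1065,.046])
P=body(sx,[(.065+a,.065+b,.118) for a,b in((.04,.04),(.04,-.04),(-.04,-.04),(-.04,.04))])
inv=lambda q,s,o:((q-o)+.5)*s-.5
print("home top->",inv(proj(d["top"],P),3.4,np.array([235,210])).round().tolist())
print("home scene->",(inv(proj(d["scene"],P),3.4,np.array([265,165]))+[374,0]).round().tolist())
# blue mask outlines in both views vs. rendered silhouette of the home box: search best x,y,yaw
C=[(a,b,z) for a in(-.04,.04) for b in(-.04,.04) for z in(.024,.118)]
def mask(v):
    m=d[v]["img"].astype(int);m=((m[...,2]-m[...,0]>15)).astype(np.uint8)
    x0,y0=proj(d[v],P).mean(0).astype(int);k=np.zeros_like(m);k[y0-45:y0+60,x0-45:x0+45]=1;return m*k
M={v:mask(v) for v in("top","scene")}
def sil(v,x):
    h=cv2.convexHull((proj(d[v],body(x,C))*16).astype(np.int32));i=np.zeros((480,640),np.uint8)
    cv2.fillConvexPoly(i,h,1,shift=4);return i
# top silhouettes are partly shadowed at the sides/occluded by rail, so compare only where the lid can be
f=lambda p:sum(int((sil(v,np.r_[body(sx,[[p[0],p[1],0]])[0,:2],sx[2]+p[2]])!=M[v]).sum()) for v in M)
print({v:int(M[v].sum()) for v in M},"home cost",f((.065,.065,0)))
from itertools import product
L=sorted((f(p),p) for p in product(np.arange(.053,.073,.002),np.arange(.053,.073,.002),(-.09,-.06,-.03,0,.03,.06,.09)))
for c,p in L[:6]:print(c,np.round(p,3))
E
```

```text
home top-> [[44.0, 31.0], [147.0, 33.0], [143.0, 134.0], [39.0, 132.0]]
home scene-> [[746.0, 90.0], [696.0, 146.0], [617.0, 106.0], [669.0, 51.0]]
{'top': 1077, 'scene': 1121} home cost 425
403 [0.065 0.065 0.06 ]
407 [0.067 0.065 0.09 ]
408 [0.063 0.065 0.09 ]
411 [0.063 0.063 0.   ]
412 [0.065 0.063 0.06 ]
414 [0.067 0.067 0.06 ]
```

Image resolution leaves about 2–3 mm of doubt in y. There's time to spare (17 s of 64 used), so I'll repeat the +y push with the tin in the corner to be certain it's flush.

```bash
python3 -m jog '[[0,0,-1,0,0,0,-0.06],[0,0,-1,0,0,0,-0.06],[0,0,-1,0,0,0,-0.06],[0,0,-1,0,0,0,-0.06],[0,0,-1,0,0,0,-0.06]]' >/dev/null
python3 -m jog '[[0,0,-1,0,0,0,-0.06],[0,0,-1,0,0,0,-0.06],[0,0,-1,0,0,0,-0.06],[0,0,-1,0,0,0,-0.06],[0,0,-1,0,0,0,-0.06]]' >/dev/null
python3 -m jog '[[0,0,-1,0,0,0,-0.06],[0,0,-1,0,0,0,-0.06],[0,0,-1,0,0,0,-0.06],[0,0,-1,0,0,0,-0.06],[0,0,-1,0,0,0,-0.06]]' >/dev/null
python3 -m jog '[[0,0,-1,0,0,0,-0.06],[0,0,-1,0,0,0,-0.06],[0,0,-1,0,0,0,-0.06],[0,0,0,0,0,0,-0.06]]'
python3 go.py .06 -.03 .2 90
```

```text
t: 19.5
tool_pos: [0.5019, -0.1945, 0.2051]
tool_rot: [2.171, 2.271, 0.001]
contact_force: [1.0, 0.0, -0.3]
opening: 0.0397
grip_force: 0.0
t 19.50 scale [-0.0438 -0.2993] z 0.2051 yaw 89.9 F [ 1.   0.  -0.3] shift/30mm [8.98 3.45 0.17] turn/5deg -0.01 tilt [-0.  0. -1.]
```

```bash
python3 -m jog '[[0,0,0,1,0.385,0,-0.06],[0,0,0,1,0.385,0,-0.06],[0,0,0,1,0.385,0,-0.06],[0,0,0,1,0.385,0,-0.06],[0,0,0,1,0.385,0,-0.06]]' >/dev/null
python3 -m jog '[[0,0,0,1,0.385,0,-0.06],[0,0,0,1,0.385,0,-0.06],[0,0,0,1,0.385,0,-0.06],[0,0,0,0.9,0.38,0,-0.06],[0,0,0,0,0,0,-0.06]]'>/dev/null
python3 go.py .06 -.03 .2 90
python3 -m jog '[[0,0,0,0,0,1,-0.06],[0,0,0,0,0,1,-0.06],[0,0,0,0,0,1,-0.06],[0,0,0,0,0,1,-0.06],[0,0,0,0,0,0.9,-0.06]]' 
python3 go.py .06 .013 .055 90
```

```text
t 20.75 scale [ 0.0602 -0.0313] z 0.2049 yaw 90.0 F [-0.4 -0.1  0.9] shift/30mm [ 0.04 -0.01  0.16] turn/5deg 0.01 tilt [ 0.  0. -1.]
t: 21.38
tool_pos: [0.5929, 0.0753, 0.0569]
tool_rot: [-2.173, -2.269, 0.001]
contact_force: [-0.3, -0.2, 0.8]
opening: 0.0398
grip_force: 0.0
t 21.38 scale [ 0.0595 -0.034 ] z 0.0569 yaw 89.9 F [-0.3 -0.2  0.8] shift/30mm [1.57 0.01 0.06] turn/5deg -0.03 tilt [-0. -0. -1.]
```

```bash
python3 -m jog '[[0,0,0,0.4,0,0,-0.06],[0,0,0,0.4,0,0,-0.06],[0,0,0,0.3,0,0,-0.06],[0,0,0,0.15,0,0,-0.06],[0,0,0,0,0,0,-0.06]]' 
python3 go.py .06 .013 .055 90
python3 -m jog '[[0,0,0,0.12,0,0,-0.06],[0,0,0,0,0,0,-0.06]]' >/dev/null
python3 go.py .06 .013 .055 90
python3 -m jog '[[0,0,0,0.1,0,0,-0.06],[0,0,0,0,0,0,-0.06]]' >/dev/null
python3 go.py .06 .013 .055 90
```

```text
t: 22.0
tool_pos: [0.5921, 0.1139, 0.0586]
tool_rot: [2.17, 2.271, 0.001]
contact_force: [1.1, -0.1, -0.6]
opening: 0.0403
grip_force: 0.0
t 22.00 scale [0.0605 0.0046] z 0.0586 yaw 90.0 F [ 1.1 -0.1 -0.6] shift/30mm [ 0.28 -0.02  0.12] turn/5deg -0.01 tilt [-0.     0.001 -1.   ]
t 22.25 scale [0.0601 0.0077] z 0.0579 yaw 89.9 F [-0.2 -1.1  0.4] shift/30mm [ 0.18 -0.    0.1 ] turn/5deg -0.02 tilt [ 0. -0. -1.]
t 22.50 scale [0.0601 0.0099] z 0.0580 yaw 89.9 F [ 0.5 -4.3  0.9] shift/30mm [ 0.1  -0.01  0.1 ] turn/5deg -0.02 tilt [-0.002 -0.    -1.   ]
```

```bash
python3 -m jog '[[0,0,0,0.1,0,0,-0.06],[0,0,0,0,0,0,-0.06]]' >/dev/null
python3 go.py .06 .013 .055 90
python3 -m jog '[[0,0,0,0.06,0,0,-0.06],[0,0,0,0,0,0,-0.06]]' >/dev/null
python3 go.py .06 .013 .055 90
```

```text
t 22.75 scale [0.0608 0.0111] z 0.0590 yaw 89.9 F [ -1.7 -11.1   5.4] shift/30mm [ 0.06 -0.03  0.13] turn/5deg -0.03 tilt [-0.005  0.001 -1.   ]
t 23.00 scale [0.0613 0.0118] z 0.0596 yaw 89.9 F [ -3.1 -14.2   6.8] shift/30mm [ 0.04 -0.04  0.15] turn/5deg -0.03 tilt [-0.006  0.002 -1.   ]
```

It meets the same hard stop as the first push (y = 11.8 mm at 14 N), so the tin is flush. I retreat, shut the fingers and go above the round key.

```bash
python3 -m jog '[[0,0,0,-0.2,0,0,-0.06],[0,0,0,-0.8,0,0,-0.06],[0,0,0,-1,0,0,-0.06],[0,0,0,0,0,-1,-0.06],[0,0,0,0,0,-1,-0.06]]' >/dev/null
python3 -m jog '[[0,0,0,0,0,-1,-1],[0,0,0,0,0,-1,-1],[0,0,0,-1,0,0,-1],[0,0,0,-1,0,0,-1],[0,0,0,-1,0,0,-1]]' 40 >/dev/null
python3 -m jog '[[0,0,0,-1,0,0,-1],[0,0,0,-1,0,0,-1],[0,0,0,-1,0,0,-1],[0,0,0,-1,0,0,-1],[0,0,0,0,0,0,-1]]'
python3 pic.py p5; python3 go.py .5428 -.3049 .06 90 1
```

```text
t: 24.88
tool_pos: [0.6033, -0.146, 0.1775]
tool_rot: [-2.173, -2.268, -0.001]
contact_force: [-0.7, 0.3, 0.5]
opening: 0.0001
grip_force: 0.0
t 24.98 scale [ 0.0597 -0.2538] z 0.1775 yaw 89.9 F [-0.5  0.1 -0.1] shift/30mm [-5.26 -2.25  3.91] turn/5deg -0.02 tilt [ 0.001 -0.    -1.   ]
```

View pics/p5.png

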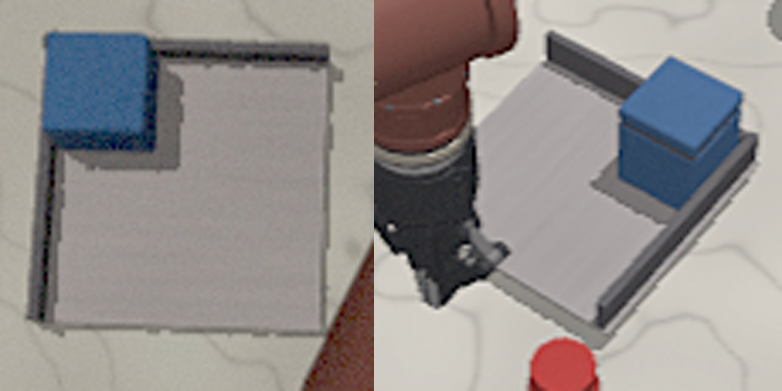

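The tin is unchanged, standing flush and square in the corner. Now the round key.

```bash
python3 -m jog '[[0,0,0,-1,-0.45,0,-1],[0,0,0,-1,-0.45,0,-1],[0,0,0,-1,-0.45,0,-1],[0,0,0,-1,-0.45,0,-1],[0,0,0,-1,-0.45,0,-1]]' >/dev/null
python3 -m jog '[[0,0,0,-0.26,0,0.9,-1],[0,0,0,0,0,1,-1],[0,0,0,0,0,1,-1],[0,0,0,0,0,0.7,-1],[0,0,0,0,0,0,-1]]'
python3 go.py .5428 -.3049 .038 90 1
```

```text
t: 26.22
tool_pos: [0.542, -0.3039, 0.0677]
tool_rot: [-2.167, -2.269, 0.0]
contact_force: [-0.5, -0.6, -0.6]
opening: -0.0002
grip_force: 0.0
t 26.23 scale [-0.0088 -0.4104] z 0.0677 yaw 90.0 F [-0.5 -0.6 -0.6] shift/30mm [-0.04  0.03  0.99] turn/5deg -0.00 tilt [ 0.003 -0.003 -1.   ]
```

```bash
python3 -m jog '[[0,0,0,0,0,0.5,-1],[0,0,0,0,0,0.25,-1],[0,0,0,0,0,0,-1]]' >/dev/null; python3 go.py .5428 -.3049 .038 90 1
python3 -m jog '[[0,0,0,0,0,0.1,-1],[0,0,0,0,0,0.1,-1],[0,0,0,0,0,0,-1]]' >/dev/null; python3 go.py .5428 -.3049 .038 90 1
```

```text
t 26.60 scale [-0.0082 -0.4119] z 0.0469 yaw 89.9 F [-0.5  0.1 -0.6] shift/30mm [0.02 0.   0.3 ] turn/5deg -0.01 tilt [ 0.001 -0.001 -1.   ]
t 26.98 scale [-0.0075 -0.4126] z 0.0420 yaw 89.9 F [-0.1 -0.1  2.6] shift/30mm [ 0.04 -0.02  0.13] turn/5deg -0.02 tilt [-0.001  0.001 -1.   ]
```

```bash
python3 -m jog '[[0,0,0,0,0,0.1,-1],[0,0,0,0,0,0.1,-1],[0,0,0,0,0,0,-1]]' >/dev/null; python3 go.py .5428 -.3049 .038 90 1
python3 -m jog '[[0,0,0,0,0,0.05,-1],[0,0,0,0,0,0.05,-1],[0,0,0,0,0,0,-1]]' >/dev/null; python3 go.py .5428 -.3049 .038 90 1
```

```text
t 27.35 scale [-0.0073 -0.4127] z 0.0379 yaw 89.9 F [-4.3  2.7 13.1] shift/30mm [ 0.04 -0.02 -0.  ] turn/5deg -0.01 tilt [-0.001  0.    -1.   ]
t 27.73 scale [-0.0072 -0.4128] z 0.0376 yaw 89.9 F [-10.4   7.1  27.3] shift/30mm [ 0.04 -0.03 -0.01] turn/5deg -0.01 tilt [-0.    -0.001 -1.   ]
```

The round key bottomed out at z = 37.6 mm (27 N). I lift and move to the square key.

```bash
python3 -m jog '[[0,0,0,0,0,-0.6,-1],[0,0,0,0,0,-0.7,-1],[0,0,0,0,0,0,-1]]' >/dev/null; python3 go.py .5572 -.2426 .06 90 1
```

```text
t 28.10 scale [-0.0068 -0.413 ] z 0.0735 yaw 89.9 F [ 0.1 -0.3  0.1] shift/30mm [2.11 0.53 0.45] turn/5deg -0.01 tilt [-0.002  0.003 -1.   ]
```

```bash
python3 -m jog '[[0,0,0,0.7,0.18,0,-1],[0,0,0,0.7,0.18,0,-1],[0,0,0,0.7,0.18,0,-1],[0,0,0,0,0,0.3,-1],[0,0,0,0,0,0,-1]]' >/dev/null; python3 go.py .5572 -.2426 .047 90 1
```

```text
t 28.73 scale [ 0.0077 -0.3483] z 0.0610 yaw 90.0 F [-0.2 -0.  -0.6] shift/30mm [-0.05  0.05  0.47] turn/5deg -0.00 tilt [ 0.001 -0.002 -1.   ]
```

```bash
python3 -m jog '[[0,0,0,0,0,0.45,-1],[0,0,0,0,0,0.1,-1],[0,0,0,0,0,0.1,-1],[0,0,0,0,0,0.1,-1],[0,0,0,0,0,0,-1]]' >/dev/null; python3 go.py .5572 -.2426 .038 90 1
python3 -m jog '[[0,0,0,0,0,0.1,-1],[0,0,0,0,0,0.05,-1],[0,0,0,0,0,0,-1]]' >/dev/null; python3 go.py .5572 -.2426 .038 90 1
```

```text
t 29.35 scale [ 0.0082 -0.3495] z 0.0401 yaw 89.9 F [-2.9  0.2  2.8] shift/30mm [-0.01  0.03  0.07] turn/5deg -0.02 tilt [-0. -0. -1.]
t 29.73 scale [ 0.0088 -0.3497] z 0.0379 yaw 89.9 F [-7.4  2.3 15.1] shift/30mm [-0.01  0.02 -0.  ] turn/5deg -0.01 tilt [-0. -0. -1.]
```

The square key bottomed out too (15 N at 37.9 mm). I lift and move to the bar key.

```bash
python3 -m jog '[[0,0,0,0,0,-0.6,-1],[0,0,0,0,0,-0.6,-1],[0,0,0,0,0,0,-1]]' >/dev/null; python3 go.py .4949 -.2282 .06 90 1
```

```text
t 30.10 scale [ 0.0099 -0.35  ] z 0.0738 yaw 89.9 F [ 0.4  0.5 -0.1] shift/30mm [ 0.58 -2.08  0.45] turn/5deg -0.01 tilt [-0.002  0.004 -1.   ]
```

```bash
python3 -m jog '[[0,0,0,0.19,-0.7,0,-1],[0,0,0,0.19,-0.7,0,-1],[0,0,0,0.19,-0.69,0,-1],[0,0,0,0,0,0.3,-1],[0,0,0,0,0,0,-1]]' >/dev/null; python3 go.py .4949 -.2282 .047 90 1
```

```text
t 30.73 scale [-0.0546 -0.3316] z 0.0610 yaw 89.9 F [-0.1 -0.8  0.3] shift/30mm [-0.03  0.08  0.47] turn/5deg -0.02 tilt [ 0.001 -0.001 -1.   ]
```

```bash
python3 -m jog '[[0,0,0,0,0.03,0.45,-1],[0,0,0,0,0,0.1,-1],[0,0,0,0,0,0.1,-1],[0,0,0,0,0,0.1,-1],[0,0,0,0,0,0,-1]]' >/dev/null; python3 go.py .4949 -.2282 .038 90 1
python3 -m jog '[[0,0,0,0,0,0.1,-1],[0,0,0,0,0,0.06,-1],[0,0,0,0,0,0,-1]]' >/dev/null; python3 go.py .4949 -.2282 .038 90 1
```

```text
t 31.35 scale [-0.0534 -0.3319] z 0.0401 yaw 89.9 F [-2.   1.4  3.3] shift/30mm [-0.02  0.03  0.07] turn/5deg -0.01 tilt [ 0. -0. -1.]
t 31.73 scale [-0.0529 -0.3322] z 0.0378 yaw 89.9 F [-8.2  6.2 17.9] shift/30mm [-0.01  0.02 -0.01] turn/5deg -0.01 tilt [ 0. -0. -1.]
```

The bar key is fully down (18 N at 37.8 mm). I lift well clear, check that all is still, and look once more.

```bash
python3 -m jog '[[0,0,0,0,0,-0.6,-1],[0,0,0,0,0,-1,-1],[0,0,0,0,0,-1,-1],[0,0,0,0,0,-1,-1],[0,0,0,0,0,-1,-1]]' >/dev/null
python3 -m jog '[[0,0,0,0,0,-1,-1],[0,0,0,0,0,0,-1],[0,0,0,0,0,0,-1],[0,0,0,0,0,0,-1]]'
python3 pic.py p6; python3 - <<'E'
from h import *
a=pickle.load(open("p5.pkl","rb"));b=pickle.load(open("p6.pkl","rb"));o=pickle.load(open("v0.pkl","rb"))
D=lambda x,y,s:round(float(np.abs(x["top"]["img"][s].astype(int)-y["top"]["img"][s]).mean()),2)
print("tin area p5/p6",D(a,b,np.s_[215:270,235:290]),"can",D(o,b,np.s_[205:260,135:190]),"jar",D(o,b,np.s_[165:205,345:385]),"mug",D(o,b,np.s_[240:290,480:520]))
E
```

```text
t: 32.85
tool_pos: [0.493, -0.2272, 0.2011]
tool_rot: [-2.169, -2.268, 0.001]
contact_force: [-0.2, 0.1, 0.7]
opening: 0.0001
grip_force: 0.0
tin area p5/p6 4.1 can 9.8 jar 9.42 mug 19.89
```

View pics/p6.png

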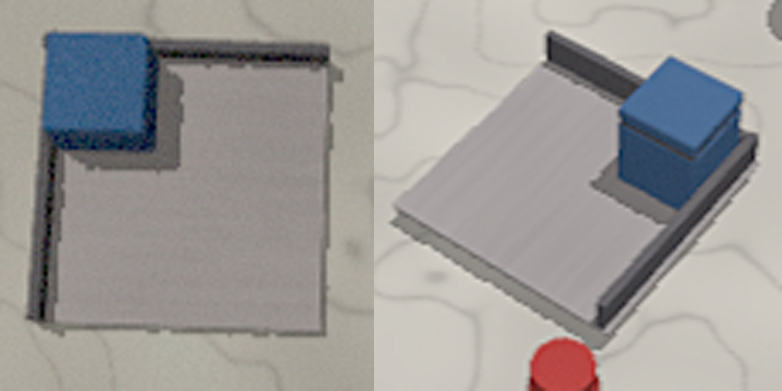

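The tin is unmoved in the corner. The tool never came near the can, jar or mug, so those picture differences should just be lighting and the arm's shadow. I'm handing in.

```bash
python3 -c "
from station import finish_job
print(finish_job())"
```

```text
the job is handed in; nothing more can be done
None
```

I handed the job in at about 33 s: the tin stands flush and square in the rail corner, and I pressed the round, square and bar keys fully down in that order. I did not touch the plus key, can, mug or jar, but no verdict came back.

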